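# Pin the mould plate in line with the block below

### The job

The loose mould plate has been laid roughly on the clamped block, and it hides the block's two pin holes. Take the two collared taper-nosed pins from the stand, feel for the block's hole through each of the plate's pin holes, and work one pin down each so that its taper draws the plate into line, until both collars sit fully home, flat on the plate. Hand pressure only, never more than about 60 N on a pin; leave both pins standing there, do not lift the plate, and leave everything else where it is.

Things in the scene. Friction and masses are not known exactly. Their poses are not given: they have to be found in the camera images.
- pin0: steel aligning pin, about 0.24 kg, upright in the stand, its collar on the stand's top. Origin: centre of the collar's underside, z up. Above it: collar 32 mm across, 5 mm thick, then a round knurled grip 24 mm across up to 44 mm. Below it: straight shank 20.5 mm across for 35 mm, then a nose tapering over 22 mm from 20.5 to 13 mm at its flat tip (57 mm below).
- pin1: the second pin, the same as pin0; either pin may go into either hole.
- plate: upper plate: loose aluminium mould plate 176 (x) by 122 (y) by 22 mm, about 1.2 kg, origin at the centre of its underside, z up. It lies flat and lightly oiled on the lower block, its top face 87 mm above the table, and slides under a few newtons, so a pin in its hole can drag it about. Besides the two pin holes it shows a shallow round pocket and four small screw holes, not used.
- hole0 (a point): centre of the upper plate's pin hole at its (-48, -26) mm, on its top face: 22 mm across, right through. The block's own 22 mm hole below it starts up to 13 mm off line in x and in y, so the tip usually lands on the block's flat top (65 mm above the table) and must be slid about, plate and all, until it drops in. Once lined up the shank has 1.5 mm of play in both.
- hole1 (a point): centre of the upper plate's other pin hole at its (48, 26) mm, on its top face; the same size, over the block's other hole. The plate starts turned up to 2 degrees against the block. A pin is home when its collar sits flat on the plate; its shank is then in both holes.
- fixture: fixed dark steel fixture plate 300 (x) by 220 (y) by 25 mm, origin at the centre of its underside on the table, z up. On it a steel block 140 by 92 by 40 mm is toe-clamped immovably, its x and y along the fixture's, but set down by eye: its centre lies up to 10 mm from the fixture's in x and in y, not measured. The block's holes lie at its own (-48, -26) and (48, 26) mm, 22 mm wide and 40 deep.
- stand: a fixed wooden stand, 130 by 130 mm, 66 mm high, origin at the centre of its underside, with four 22 mm through holes 70 mm apart at (+-35, +-35) mm: two hold the collared pins, two the plain dowels, in any arrangement.
- dowel0: a plain straight steel dowel 20 mm across and 100 mm long, no collar, no grip, standing in the stand with 34 mm showing. Not wanted: leave it. Origin at its foot.
- dowel1: a second plain dowel, the same. Leave it.
- screw: a black cap screw, 42 mm tall, standing head down on the fixture plate, at its -x end. Leave it.
- bush: a white plastic bush, 22 mm across and 18 mm tall, on the fixture plate, at its +x end. Leave it.
- mallet: a rubber mallet, 260 mm, lying on the table. Not wanted: leave it.
- hexkey: a black L-shaped hex key, 140 mm, lying on the table. Leave it.
- setblock: a steel setting block 76 by 51 by 25 mm with three holes, lying on the table. Leave it.
- oiler: a white oil bottle with a red cap, 150 mm tall, standing on the table. Leave it.
There are look-alikes about, which are no part of the job. What is meant by the plate is not turquoise, and is the smaller of those in its own colour.

How it is judged:
On the way:
1. one pin is home in one of the two holes, its collar on the plate (((horizontal distance between pin0 and hole0 below 0.003 m and z of pin0 in the frame of plate between 0.02 and 0.024 m and z of pin0 in the frame of fixture below 0.0895 m and angle between pin0's own z axis and vertical below 0.04 rad) or (horizontal distance between pin0 and hole1 below 0.003 m and z of pin0 in the frame of plate between 0.02 and 0.024 m and z of pin0 in the frame of fixture below 0.0895 m and angle between pin0's own z axis and vertical below 0.04 rad) or (horizontal distance between pin1 and hole0 below 0.003 m and z of pin1 in the frame of plate between 0.02 and 0.024 m and z of pin1 in the frame of fixture below 0.0895 m and angle between pin1's own z axis and vertical below 0.04 rad) or (horizontal distance between pin1 and hole1 below 0.003 m and z of pin1 in the frame of plate between 0.02 and 0.024 m and z of pin1 in the frame of fixture below 0.0895 m and angle between pin1's own z axis and vertical below 0.04 rad))), for 0.2 s.
At the end, for the whole second after the job is handed in: Each pin hole holds one collared pin, upright within 2 degrees, central within 3 mm, its collar down on the plate within 2 mm and no more than 89.5 mm above the table; the plate lies flat on the block, within 22 mm of the fixture's middle; pins and plate are at rest ((((horizontal distance between pin0 and hole0 below 0.003 m and z of pin0 in the frame of plate between 0.02 and 0.024 m and z of pin0 in the frame of fixture below 0.0895 m and angle between pin0's own z axis and vertical below 0.04 rad) and (horizontal distance between pin1 and hole1 below 0.003 m and z of pin1 in the frame of plate between 0.02 and 0.024 m and z of pin1 in the frame of fixture below 0.0895 m and angle between pin1's own z axis and vertical below 0.04 rad)) or ((horizontal distance between pin0 and hole1 below 0.003 m and z of pin0 in the frame of plate between 0.02 and 0.024 m and z of pin0 in the frame of fixture below 0.0895 m and angle between pin0's own z axis and vertical below 0.04 rad) and (horizontal distance between pin1 and hole0 below 0.003 m and z of pin1 in the frame of plate between 0.02 and 0.024 m and z of pin1 in the frame of fixture below 0.0895 m and angle between pin1's own z axis and vertical below 0.04 rad))) and angle between plate's own z axis and vertical below 0.03 rad and horizontal distance between plate and fixture below 0.022 m and linear speed of each of pin0, pin1, plate below 0.02 m/s); the robot touches nothing.
It fails at once if a pin pressed against the lower block with more than 60 N (contact force between any of pin0, pin1 and fixture above 60 N).
It fails at once if a pin pressed against the upper plate with more than 60 N (contact force between any of pin0, pin1 and plate above 60 N).
It fails at once if the upper plate lifted or tipped off the lower block (z of plate in the frame of fixture above 0.073 m or angle between plate's own z axis and vertical above 0.08 rad).
It fails at once if something else on the table disturbed (moved more than 20 mm) (distance of any of dowel0, dowel1, screw, bush, mallet, hexkey, setblock, oiler from where it was at the start of the episode above 0.02 m).
It also fails if it takes over 72 s, if anything falls off the work surface, if the arm or the gripper's body presses on something with over 40 N, if the wrist force passes 120 N, or if a joint passes its speed limit or range.

### The arm

A 6-joint arm with a two-finger parallel gripper is mounted at the origin on the work surface. World frame = base frame: x ahead of the robot, y to its left, z up, the work surface at z = 0. Lengths are in m, angles in rad, forces in N, time in s.
With the tool pointing down it reaches from about 0.4 to 0.825 m from the base axis. Payload 7 kg.
Tool frame: the origin (TCP) lies midway between the tips of the shut fingers; the grasp point (between the pads) lies 19 mm behind it; z points along the fingers, y is the line along which they close (so a half turn about z gives the same grasp; the last joint's range is limited). The gripper opens to 85 mm and grips with 20 to 120 N. Pads are 22 mm wide; open, the fingers measure 114 mm over their backs; the gripper's body (76 mm by 85 mm) begins 54 mm behind the grasp point. The pads swing forward as they close: fully open they stand 13 mm farther back than shut.
Start: joints at [-0.833, 0.359, 0.012, 0, -1.224, -0.288], TCP at [0.293, -0.608, 0.231] pointing down, gripper open.
Joint ranges: [-3.07, 3.07], [-1.43, 2.12], [-1.02, 1.25], [-3.03, 1.67], [-3.05, -0], [-3.03, 3.03]. Speed limits (rad/s): [2.39, 2.39, 3.01, 3.14, 3.14, 3.14].

### API

Orientations are given as a rotation vector (axis times angle).
In Python, from bench import bot, cams, ticket gives the robot as it stands. The module is installed in compiled form; this text tells all that it offers.
- The arm moves only by the tool apply_moves, never from a script. Its argument "increments" is text: rows parted by semicolons, each of 6 numbers parted by spaces: the shift along the world's x, y, z in mm, then the turn, a rotation vector about the world's x, y, z in rad. In form: tx ty tz ax ay az; .... A call has 1 to 8 rows; each row is the pose to reach, as a shift and turn from the pose commanded when the call began; what a row does not reach only later rows make up. A row lasts 1/10 s, in which the tool goes at most 50 mm and 8.59 degrees, less where a joint would pass 70% of its speed; a pose out of reach is approached as far as the arm can. A call with a gripper value outside its range is refused whole. "jaw" is the opening in per cent of the stroke, from 0 (shut) to 100 (fully open), set as the call begins (left out, the last holds). The fingers move at their own pace and stop on an object; "squeeze" is the grip in N (left out, the last holds). Time passes only in rows, so rows that repeat a pose let the fingers close. It gives the time, the measured TCP pose, the force, the opening and the grip force at its end, in the units of the state.
- bot.state(): the state, without advancing time (a new reading comes with each control period).
- cams.grab_frame(name): name is "scene" or "top" or "wrist"; returns a dict with "image" (480x640x3 uint8, blue, green, red), "range_z" (480x640 float32, m along the optical axis (not along the pixel's ray), 0 where there is no reading), "K" (3x3 intrinsics, pixels), "rvec" (rotation vector, rad) and "tvec" (3), from world to camera coordinates, as OpenCV has them; the wrist camera has in their place "T_tool_cam" (4x4, takes a point from camera to tool coordinates, whose origin is the TCP and whose axes are the flange's). Camera axes: x right, y down, z forward; pixel columns grow to the right and rows downward; lengths in m; the calibration is good to about 2 mm. A picture is of the moment at which its call begins: read the wrist's pose just before it.
- ticket.close_job(): hands the job in; it is judged then, once.
The state is a dict: "clock": time; "joints": joint angles; "qvel": joint speeds; "effort": joint torques, N m; "tcp_pos": TCP position; "ee_rot": TCP orientation; "wrist_force": force on the tool from outside, world axes, zero at the start; "ft_torque": the same for the moment, N m; "finger_gap": opening from 0.0 (shut) to 1.0 (fully open); "grip_force": force on a finger pad.
Only numpy, scipy, OpenCV 4.12 (cv2) and the standard library are available. Lean on these libraries where they do the work, as an engineer would, in place of code of your own. Each camera call takes 0.05 s, during which the arm holds its last target. There are 200 camera calls.

## Working session

There is one attempt and no reset: what is moved stays moved. The work goes in short steps, Python scripts to look and compute and a tool call to move; the robot and the scene stay as the last step left them, time stands still between calls to the robot, and variables do not carry over. Pictures are saved under pics/ and viewed, at most 10 in all, crops included, and the job is handed in when it is done.

Besides the shell and the picture viewer there is one more tool, called after "Request:" in YAML: its name, and indented under it one key for each argument. apply_moves: Moves the arm, as the interface text tells. Its arguments: {"type":"object","properties":{"increments":{"type":"string"},"jaw":{"type":"number"},"squeeze":{"type":"number"}},"required":["increments"]}

```bash
mkdir -p pics
python3 - <<'E'
from bench import bot,cams
import cv2,numpy as np
for n in ("scene","top"):
    f=cams.grab_frame(n); cv2.imwrite(f"pics/{n}0.png",f["image"]); np.savez(f"{n}0.npz",**f)
    R=cv2.Rodrigues(np.array(f["rvec"]))[0]; print(n,-R.T@np.array(f["tvec"]).ravel(), f["K"][0][0])
print(bot.state())
E
```

```text
scene [ 0.97723328 -0.31559173  0.77271353] 433.6790407516808
top [0.34349663 0.05980714 1.37368089] 584.9169277551484
{'clock': 0.1, 'joints': array([-8.32911958e-01,  3.59343513e-01,  1.11674362e-02, -3.16773999e-04,
       -1.22411426e+00, -2.88112667e-01]), 'qvel': array([ 7.59977117e-04,  8.26107631e-05,  1.40669835e-03,  1.24879876e-03,
       -1.03569041e-03, -5.63906857e-04]), 'effort': array([-3.78936238e-03, -5.84762836e+01,  2.94109654e+01,  6.95446283e+00,
       -3.12838558e-03,  1.98286273e-05]), 'tcp_pos': array([ 0.29326343, -0.60748898,  0.230445  ]), 'ee_rot': array([ 7.00288779e-01, -3.06206115e+00, -2.27397141e-03]), 'wrist_force': array([-0.22344976, -0.59159572, -0.11694479]), 'ft_torque': array([ 0.02200415, -0.03054339, -0.01506358]), 'grip_force': 0.0, 'finger_gap': 1.0007640910095181}
```

View pics/top0.png

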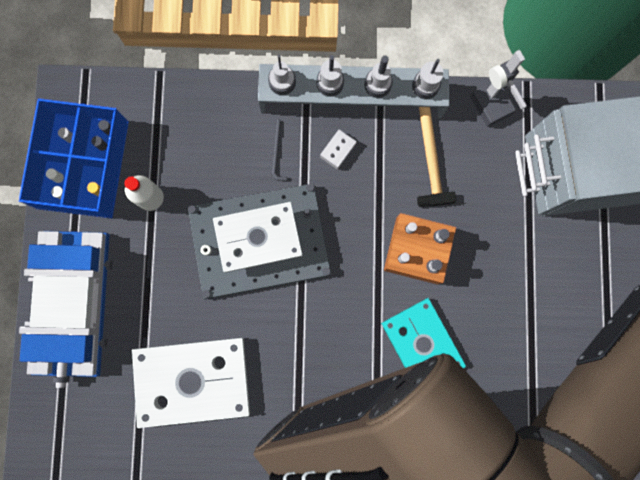

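View pics/scene0.png

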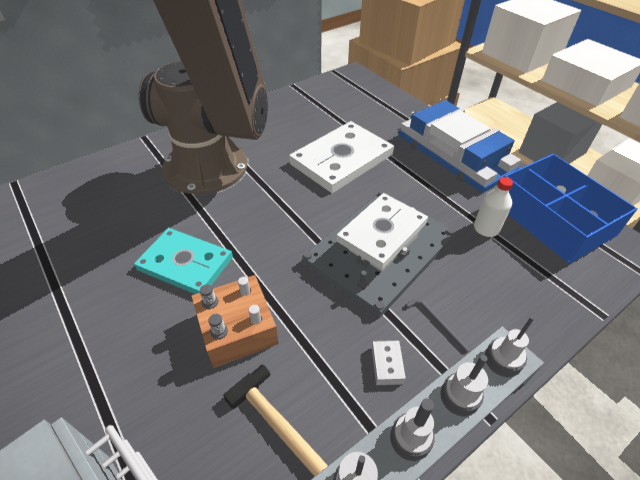

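The top view shows the white plate at (257,237) on the fixture, with its pin holes near (238,252) and (279,221). In the stand, the knurled collared pins are at about (441,236) and (434,266), and the pale dowels are at (412,228) and (404,258). Next I'll measure these.

```bash
cat > h.py <<'E'
import cv2,numpy as np
def w2c(f): return cv2.Rodrigues(np.array(f["rvec"],float))[0],np.array(f["tvec"],float).ravel()
def plane(f,uv,z):
    R,t=w2c(f); K=np.array(f["K"],float); uv=np.atleast_2d(np.array(uv,float))
    d=np.c_[uv,np.ones(len(uv))]@np.linalg.inv(K).T@R; c=-R.T@t
    return c+d*((z-c[2])/d[:,2])[:,None]
def cloud(f):
    R,t=w2c(f); K=np.array(f["K"],float); d=f["range_z"]; v,u=np.indices(d.shape)
    p=np.stack([(u-K[0,2])/K[0,0]*d,(v-K[1,2])/K[1,1]*d,d],-1)
    return (p-t)@R
E
python3 - <<'E'
from h import *
f=dict(np.load("top0.npz")); im=f["image"]; P=cloud(f)
hsv=cv2.cvtColor(im,cv2.COLOR_BGR2HSV)
# plate
m=((hsv[...,1]<40)&(hsv[...,2]>170)).astype(np.uint8)*255
roi=np.zeros_like(m); roi[195:278,205:310]=255
cs,_=cv2.findContours(m&roi,cv2.RETR_CCOMP,cv2.CHAIN_APPROX_NONE)
c=max(cs,key=cv2.contourArea); h=cv2.convexHull(c)
q=plane(f,h[:,0],.087)[:,:2].astype(np.float32)*1000
print("plate rect",cv2.minAreaRect(q), "z",np.median(P[...,2][m&roi>0]))
for c in cs:
    a=cv2.contourArea(c)
    if 15<a<2000:
        (u,v),r=cv2.minEnclosingCircle(c); print("hole px",u,v,r,a,plane(f,(u,v),.087)[0])
# stand
s=((hsv[...,0]<20)&(hsv[...,1]>100)).astype(np.uint8)*255; r2=np.zeros_like(s); r2[205:295,375:465]=255
t=((P[...,2]>.058)&(P[...,2]<.075)).astype(np.uint8)*255
pts=np.argwhere((s&r2&t)>0)[:,::-1]
print("stand",cv2.minAreaRect(plane(f,pts,.066)[:,:2].astype(np.float32)*1000))
for u,v in [(441,236),(434,266),(412,228),(404,258)]:
    p=P[v-12:v+12,u-12:u+12].reshape(-1,3); print(u,v,p[:,2].max()); k=p[p[:,2]>p[:,2].max()-.008]; print(len(k),np.median(k,0))
# fixture extents
k=(P[...,2]>.015)&(P[...,2]<.035); k[:180]=0;k[302:]=0;k[:,:180]=0;k[:,335:]=0
pts=np.argwhere(k&(hsv[...,2]<140))[:,::-1]; print("fixture",cv2.minAreaRect(plane(f,pts,.025)[:,:2].astype(np.float32)*1000))
big=cv2.resize(im[170:310,180:470],None,fx=2.7,fy=2.7,interpolation=cv2.INTER_CUBIC); cv2.imwrite("pics/crop.png",big)
E
```

```text
plate rect ((527.8943481445312, 190.0106201171875), (124.53965759277344, 178.18138122558594), 13.664481163024902) z 0.08720397533308594
hole px 206.0 249.5 4.609872341156006 22.0 [0.49519477 0.30097375 0.087     ]
hole px 228.0 264.0 3.1623775959014893 25.5 [0.46423254 0.25105763 0.087     ]
hole px 294.0 250.0 3.1623775959014893 23.5 [0.49901247 0.10652784 0.087     ]
hole px 237.51612854003906 252.3225860595703 5.525652885437012 75.5 [0.49067576 0.23117319 0.087     ]
hole px 256.76470947265625 236.11764526367188 9.302779197692871 244.5 [0.52794513 0.19001695 0.087     ]
hole px 220.0 223.0 3.1623775959014893 23.5 [0.55530439 0.27273488 0.087     ]
hole px 275.0238037109375 220.45237731933594 5.547773838043213 79.0 [0.5642215  0.15071029 0.087     ]
hole px 285.0 209.0 3.1623775959014893 25.5 [0.59071265 0.1293173  0.087     ]
stand ((513.8875732421875, -178.5950927734375), (130.95872497558594, 131.9393768310547), 77.0742416381836)
441 236 1.3736808904720563
3 [0.34349663 0.05980714 1.37368089]
434 266 1.3736808904720563
2 [0.34349663 0.05980714 1.37368089]
412 228 0.10526717512603105
56 [ 0.55561741 -0.15282617  0.10010954]
404 258 1.3736808904720563
1 [0.34349663 0.05980714 1.37368089]
fixture ((527.0755004882812, 191.73989868164062), (220.5602264404297, 299.2525939941406), 12.176900863647461)
```

View pics/crop.png

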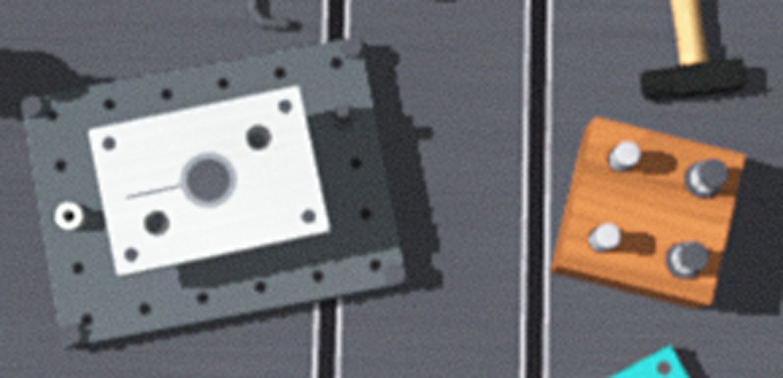

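The crop shows the pins on the right of the stand and the plate turned about 1.5° against the fixture. All sizes check: hole spacing is 109 mm and the stand measures 131 mm. I'll fly over the plate and look down the holes with the wrist camera.

Request:
apply_moves:
  increments: "14 47 4 0 0 0; 28 95 8 0 0 0; 42 142 12 0 0 0; 56 190 16 0 0 0; 70 238 20 0 0 0; 84 285 20 0 0 0; 98 333 20 0 0 0; 112 380 20 0 0 0"
  jaw: 65

```text
clock: 0.9
tcp_pos: [0.4053, -0.2259, 0.2513]
ee_rot: [-0.7, 3.062, 0.0]
wrist_force: [1.9, -0.1, 0.7]
finger_gap: 0.65
grip_force: 0.0
```

Request:
apply_moves:
  increments: "14 47 4 0 0 0; 28 95 8 0 0 0; 42 142 12 0 0 0; 56 190 16 0 0 0; 70 238 20 0 0 0; 84 285 20 0 0 0; 98 333 20 0 0 0; 112 380 20 0 0 0"

```text
clock: 1.7
tcp_pos: [0.5174, 0.1543, 0.2713]
ee_rot: [0.701, -3.062, -0.0]
wrist_force: [1.8, -0.5, 0.2]
finger_gap: 0.652
grip_force: 0.0
```

```bash
cat >> h.py <<'E'
def wrist(cams,bot):
    s=bot.state(); f=dict(cams.grab_frame("wrist")); T=np.eye(4); T[:3,:3]=cv2.Rodrigues(s["ee_rot"])[0]; T[:3,3]=s["tcp_pos"]
    Ti=np.linalg.inv(T@f["T_tool_cam"]); f["rvec"]=cv2.Rodrigues(Ti[:3,:3])[0]; f["tvec"]=Ti[:3,3]; return s,f
def proj(f,p): return cv2.projectPoints(np.array(p,float).reshape(-1,1,3),f["rvec"],f["tvec"],f["K"],None)[0][:,0]
E
python3 - <<'E'
from h import *
from bench import bot,cams
s,f=wrist(cams,bot); print(s["clock"],s["tcp_pos"],s["ee_rot"],s["joints"]); print(f["T_tool_cam"],f["K"][0])
R,t=w2c(f); print("cam",-R.T@t)
cv2.imwrite("pics/w1.png",f["image"]); np.savez("w1.npz",**f)
print(proj(f,[[.4907,.2312,.087],[.5642,.1507,.087]]))
E
```

```text
1.7 [0.51735044 0.15430294 0.27126293] [ 7.01340805e-01 -3.06225861e+00 -1.42076959e-04] [ 6.52983571e-01  1.11162727e-01 -2.23122294e-01 -1.07927338e-04
 -1.23651688e+00 -1.77345577e+00]
[[ 1.14870249e-03 -9.51317257e-01 -3.08211222e-01  7.84315600e-02]
 [ 9.99999080e-01  8.70284025e-04  1.04079668e-03  3.18624892e-04]
 [-7.21896541e-04 -3.08212134e-01  9.51317381e-01 -1.43129234e-01]
 [ 0.00000000e+00  0.00000000e+00  0.00000000e+00  1.00000000e+00]] [396.98779063   0.         320.35103041]
cam [0.44660765 0.12044329 0.41439423]
[[414.31892105 220.77421249]
 [292.58972452 255.00424813]]
```

View pics/w1.png

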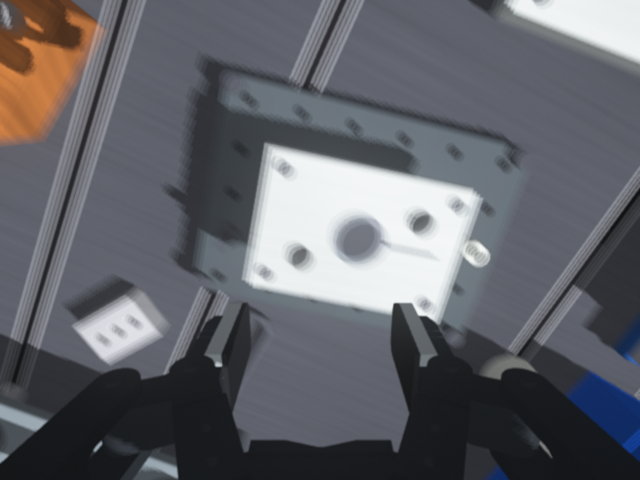

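The view is motion-blurred: holes at (300,257) and (420,222), screwed plate corners clear. I'll put the camera straight above each hole, closer and at rest.

Request:
apply_moves:
  increments: "11 28 -20 0 0 0; 22 56 -40 0 0 0; 33 84 -60 0 0 0; 44 111 -60 0 0 0; 44 111 -60 0 0 0; 44 111 -60 0 0 0; 44 111 -60 0 0 0"

```text
clock: 2.45
tcp_pos: [0.5611, 0.2626, 0.2113]
ee_rot: [0.7, -3.062, 0.0]
wrist_force: [-0.3, -0.4, 0.2]
finger_gap: 0.651
grip_force: 0.0
```

Run:
```python
from h import *
from bench import bot,cams
s,f=wrist(cams,bot); np.savez("wA.npz",**f); print(s["clock"],s["tcp_pos"])
```

```text
2.45 [0.56113904 0.26256831 0.21128372]
```

Request:
apply_moves:
  increments: "37 -40 0 0 0 0; 74 -81 0 0 0 0; 74 -81 0 0 0 0; 74 -81 0 0 0 0; 74 -81 0 0 0 0"

```text
clock: 3.0
tcp_pos: [0.6351, 0.1816, 0.2116]
ee_rot: [-0.699, 3.063, 0.001]
wrist_force: [0.6, -0.2, -0.0]
finger_gap: 0.651
grip_force: 0.0
```

Run:
```python
from h import *
from bench import bot,cams
s,f=wrist(cams,bot); np.savez("wB.npz",**f); print(s["clock"],s["tcp_pos"])
out=[]
for n,p in (("A",[.4907,.2312,.087]),("B",[.5642,.1507,.087])):
    f=dict(np.load(f"w{n}.npz")); u,v=proj(f,[p])[0].astype(int); P=cloud(f)
    c=P[v-45:v+45,u-45:u+45]; z=c[...,2]
    print(n,u,v,[(round(a,3),int(((z>a-.005)&(z<=a+.005)).sum())) for a in (.015,.025,.035,.045,.055,.065,.075,.085,.095)])
    blk=(z>.057)&(z<.073)
    print(" block pts mean",c[blk].mean(0) if blk.any() else None)
    deep=(z>0)&(z<.057)
    print(" deep pts mean",c[deep].mean(0) if deep.any() else None)
    im=f["image"][v-45:v+45,u-45:u+45]; a=cv2.resize(im,(390,390),interpolation=cv2.INTER_CUBIC)
    zz=cv2.resize(np.clip((z-.02)/.08*255,0,255).astype(np.uint8),(390,390),interpolation=cv2.INTER_NEAREST)
    out.append(np.hstack([a,cv2.cvtColor(zz,cv2.COLOR_GRAY2BGR)]))
cv2.imwrite("pics/holes.png",cv2.resize(np.vstack(out),(600,600)))
```

```text
3.0 [0.63510468 0.18161329 0.21160876]
A 323 114 [(0.015, 0), (0.025, 350), (0.035, 3), (0.045, 3), (0.055, 10), (0.065, 478), (0.075, 67), (0.085, 7153), (0.095, 1)]
 block pts mean [0.48611441 0.22704578 0.06556612]
 deep pts mean [0.49032781 0.23545031 0.02623328]
B 323 114 [(0.015, 0), (0.025, 474), (0.035, 9), (0.045, 9), (0.055, 11), (0.065, 369), (0.075, 60), (0.085, 7136), (0.095, 1)]
 block pts mean [0.55936232 0.14491472 0.06567194]
 deep pts mean [0.56444529 0.15247725 0.02635924]
```

View pics/holes.png

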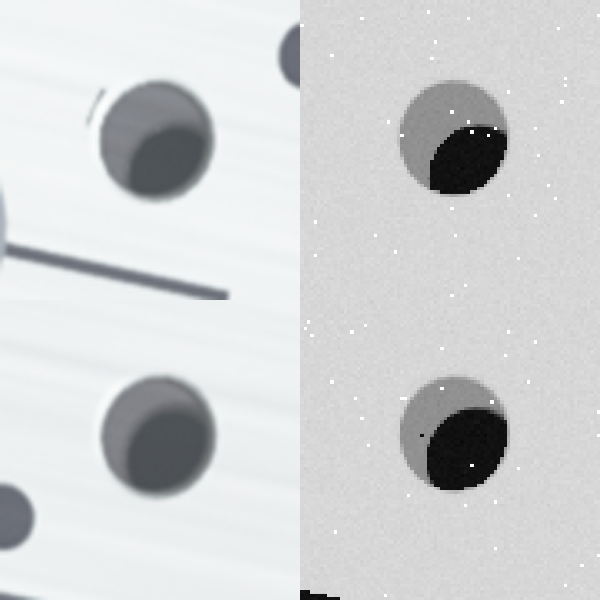

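The depth crops clearly show the block hole as a dark lens, low and to the right within each plate hole. I'll fit circles to the edges.

Run:
```python
from h import *
from scipy.optimize import least_squares
for n,p in (("A",[.4907,.2312,.087]),("B",[.5642,.1507,.087])):
    f=dict(np.load(f"w{n}.npz")); u,v=proj(f,[p])[0].astype(int); P=cloud(f); z=cv2.medianBlur(P[...,2].astype(np.float32),5)
    W=np.zeros(z.shape,bool); W[v-30:v+30,u-30:u+30]=1
    hole=((z<.077)&W).astype(np.uint8); deep=((z<.045)&W).astype(np.uint8)
    def fit(q):
        r=least_squares(lambda c:np.hypot(*(q-c).T)-.011,q.mean(0),loss="soft_l1",f_scale=.0005); return r.x,np.sqrt(np.mean(r.fun**2))
    c=max(cv2.findContours(hole,0,1)[0],key=cv2.contourArea); (a,b),r=cv2.minEnclosingCircle(c); M=cv2.moments(hole,True)
    hc=plane(f,(M["m10"]/M["m00"],M["m01"]/M["m00"]),.087)[0,:2]
    c=max(cv2.findContours(deep,0,1)[0],key=cv2.contourArea)[:,0]
    q=plane(f,c,.065)[:,:2]; h=plane(f,c,.087)[:,:2]
    k=np.hypot(*(h-hc).T)<.0090   # edge away from the plate hole's rim
    bc,e=fit(q[k]); print(n,"plate",(hc*1e3).round(1),"block",(bc*1e3).round(1),"rms",e,k.sum(),"off",((bc-hc)*1e3).round(1), "area r",np.sqrt(hole.sum()/np.pi)*(f["range_z"][v,u+35]/f["K"][0,0]))
```

```text
A plate [488.  230.1] block [493.3 239.3] rms 0.00031970418177257385 28 off [5.3 9.2] area r 0.010733451145125625
B plate [561.2 149.1] block [564.4 156.7] rms 0.0002964524274435626 31 off [3.2 7.5] area r 0.010798942442744089
```

Block-hole spacing is 109.0 mm and its axis sits at 102.3°, matching the fixture's 102.2°, so the fit is good. Now I'll look at the pins with the same camera, so any bias cancels out.

Request:
apply_moves:
  increments: "-8 -48 20 0 0 0; -16 -96 38 0 0 0; -24 -144 38 0 0 0; -32 -192 38 0 0 0; -40 -240 38 0 0 0; -48 -288 38 0 0 0; -56 -336 38 0 0 0; -58 -361 38 0 0 0"

```text
clock: 3.85
tcp_pos: [0.5762, -0.1806, 0.2501]
ee_rot: [-0.7, 3.062, -0.0]
wrist_force: [1.1, -0.1, 0.5]
finger_gap: 0.648
grip_force: 0.0
```

Request:
apply_moves:
  increments: "0 0 0 0 0 0; 0 0 0 0 0 0; 0 0 0 0 0 0; 0 0 0 0 0 0"

```text
clock: 4.25
tcp_pos: [0.5777, -0.1775, 0.2495]
ee_rot: [-0.703, 3.061, 0.0]
wrist_force: [-0.1, -0.1, 0.3]
finger_gap: 0.651
grip_force: 0.0
```

Run:
```python
from h import *
from bench import bot,cams
s,f=wrist(cams,bot); np.savez("wS.npz",**f); print(s["clock"],s["tcp_pos"])
P=cloud(f); z=cv2.medianBlur(P[...,2].astype(np.float32),5)
for lo,hi,zz in ((.104,.116,.110),(.094,.104,.100)):
    m=((z>lo)&(z<hi)).astype(np.uint8); n,l,st,ce=cv2.connectedComponentsWithStats(m)
    for i in range(1,n):
        if st[i,4]>150: print(zz,"area r",np.sqrt(st[i,4]/np.pi)*np.median(f["range_z"][l==i])/f["K"][0,0],plane(f,ce[i],zz)[0],np.median(z[l==i]),ce[i])
```

```text
4.25 [ 0.57769491 -0.17751548  0.24951615]
0.11 area r 0.012414494740771317 [ 0.47034058 -0.20601437  0.11      ] 0.11039676 [352.09146878  63.05804749]
0.11 area r 0.012017374288594257 [ 0.53761399 -0.22147413  0.11      ] 0.110397734 [287.8512221  147.26036132]
0.11 area r 0.007681730311470496 [ 0.85745572 -0.20053595  0.11      ] 0.107342616 [165.11792453 475.56603774]
0.1 area r 0.01021971303710449 [ 0.48577812 -0.13843388  0.1       ] 0.100396425 [425.44461538 131.26769231]
0.1 area r 0.009834984736099702 [ 0.55325331 -0.15383005  0.1       ] 0.100454286 [362.02420857 205.4990689 ]
0.1 area r 0.008486015563496457 [ 0.88686776 -0.34617038  0.1       ] 0.09885686 [  7.97358491 435.06415094]
0.1 area r 0.008064092588997792 [ 0.86185598 -0.20455779  0.1       ] 0.09865272 [163.47321429 468.19196429]
```

Request:
apply_moves:
  increments: "-20 -22 -20 0 0 0; -39 -43 -50 0 0 0; -39 -43 -90 0 0 0; -39 -43 -130 0 0 0; -39 -43 -160 0 0 0; -39 -43 -172 0 0 0; -39 -43 -172 0 0 0; -39 -43 -172 0 0 0"

```text
clock: 5.1
tcp_pos: [0.5396, -0.2217, 0.0785]
ee_rot: [-0.702, 3.061, -0.001]
wrist_force: [0.9, 0.7, 0.3]
finger_gap: 0.649
grip_force: 0.0
```

Request:
apply_moves:
  increments: "0 0 0 0 0 0; 0 0 0 0 0 0; 0 0 0 0 0 0; 0 0 0 0 0 0; 0 0 0 0 0 0; 0 0 0 0 0 0; 0 0 0 0 0 0; 0 0 0 0 0 0"
  jaw: 10
  squeeze: 90

```text
clock: 5.9
tcp_pos: [0.5395, -0.222, 0.0791]
ee_rot: [-0.701, 3.06, -0.002]
wrist_force: [-0.8, 0.6, 5.2]
finger_gap: 0.253
grip_force: 87.8
```

Request:
apply_moves:
  increments: "0 0 20 0 0 0; 0 0 60 0 0 0; 0 0 100 0 0 0; 0 0 130 0 0 0; 3 47 130 0 0 0; 6 94 130 0 0 0; 9 141 130 0 0 0; 12 188 130 0 0 0"

```text
clock: 6.7
tcp_pos: [0.55, -0.0322, 0.208]
ee_rot: [-0.699, 3.062, 0.001]
wrist_force: [0.3, -0.6, -1.9]
finger_gap: 0.259
grip_force: 89.1
```

Request:
apply_moves:
  increments: "3 47 0 0 0 0; 6 94 0 0 0 0; 9 141 0 0 0 0; 13 185 0 0 0 0; 13 185 0 0 0 0; 13 185 -30 0 0 0; 13 185 -30 0 0 0; 13 185 -30 0 0 0"

```text
clock: 7.5
tcp_pos: [0.5631, 0.1506, 0.1775]
ee_rot: [0.7, -3.061, 0.001]
wrist_force: [0.1, 0.7, -0.8]
finger_gap: 0.254
grip_force: 89.2
```

Run:
```python
from h import *
from bench import bot,cams
s,f=wrist(cams,bot); print(s["clock"],s["tcp_pos"],s["wrist_force"],s["finger_gap"])
g=cams.grab_frame("scene"); t=s["tcp_pos"]
a=f["image"]; q=proj(f,[[t[0],t[1],t[2]-.07]])[0].astype(int); print(q)
u,v=proj(g,[[t[0],t[1],t[2]-.06]])[0].astype(int); print(u,v)
c=g["image"][v-60:v+60,u-80:u+80]
cv2.imwrite("pics/g1.png",np.vstack([cv2.resize(a,(400,300)),cv2.resize(c,(400,300),interpolation=cv2.INTER_CUBIC)]))
```

```text
7.5 [0.56310168 0.15060674 0.17750903] [ 0.14117591  0.71633931 -0.83443757] 0.25412645097276637
[319 256]
382 233
```

View pics/g1.png

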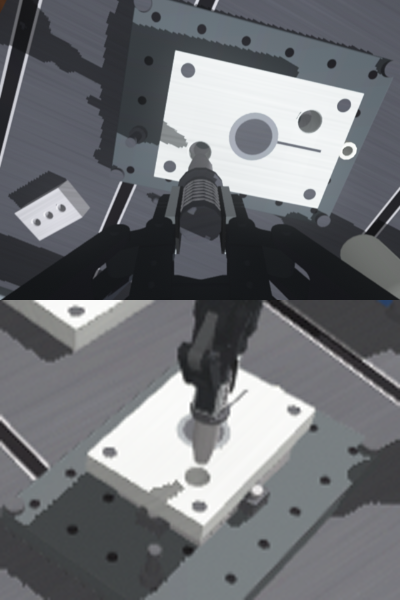

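The pin hangs upright just above hole B, with its tip near (320,240) in the wrist view. I'll locate the tip from depth.

Run:
```python
from h import *
from bench import bot,cams
s,f=wrist(cams,bot); t=s["tcp_pos"]; g=cams.grab_frame("scene")
def circ(q,r0): 
    from scipy.optimize import least_squares
    return least_squares(lambda c:np.hypot(*(q-c[:2]).T)-r0,q.mean(0),loss="soft_l1",f_scale=.0005).x
for n,h in (("wrist",f),("scene",g)):
    P=cloud(h).reshape(-1,3); k=P[(np.hypot(*(P[:,:2]-t[:2]).T)<.03)&(P[:,2]>.094)]
    print(n,"zmin",np.sort(k[:,2])[:20:5])
    for lo,hi in ((.097,.108),(.108,.118),(.118,.13),(.13,.15),(.15,.163),(.163,.168),(.168,.175)):
        q=k[(k[:,2]>lo)&(k[:,2]<hi)]
        if len(q)<8: print(lo,len(q)); continue
        zm=q[:,2].mean(); r=min(.01025,.0065+max(0,zm-.1075)*.0075/2/.022)
        print(lo,len(q),(circ(q[:,:2],r)*1e3).round(1),(np.ptp(q,0)*1e3).round(1))
print(t)
```

```text
wrist zmin [0.10888438 0.1103767  0.11100746 0.11227163]
0.097 0
0.108 45 [563.3 151.3] [ 5.7 10.6  8.8]
0.118 89 [563.2 151.3] [ 7.4 15.4 11.6]
0.13 497 [563.  151.2] [13.7 17.1 19.9]
0.15 42 [563.  151.1] [5.5 9.8 3.3]
0.163 56 [557.4 148.4] [15.3 25.5  2.9]
0.168 1133 [558.9 149. ] [19.  27.4  7. ]
scene zmin [0.10946138 0.11339124 0.11650723 0.11896965]
0.097 0
0.108 13 [563.5 151.8] [7.4 8.8 8.1]
0.118 28 [563.4 151.8] [14.7 12.4 11.3]
0.13 68 [564.1 151.4] [17.3 18.1 19.3]
0.15 33 [564.  151.8] [17.  13.2  9.4]
0.163 11 [566.7 146.2] [25.3 12.   2.8]
0.168 55 [568.1 148.4] [28.5 30.1  6.1]
[0.56407074 0.15090028 0.17865158]
```

Request:
apply_moves:
  increments: "-1 -1 -6 0 0 0; -1 -1 -14 0 0 0; -1 -1 -20 0 0 0; -1 -1 -25 0 0 0; -1 -1 -29 0 0 0; -1 -1 -33 0 0 0; -1 -1 -36 0 0 0; -1 -1 -36 0 0 0"

```text
clock: 8.5
tcp_pos: [0.5622, 0.1501, 0.1408]
ee_rot: [0.701, -3.062, 0.0]
wrist_force: [-0.4, 0.2, -2.0]
finger_gap: 0.252
grip_force: 89.2
```

Request:
apply_moves:
  increments: "0 1 0 0 0 0; 1 2 0 0 0 0; 1 3 0 0 0 0; 2 4 0 0 0 0; 2 5 0 0 0 0; 2 6 0 0 0 0; 2 6 0 0 0 0"

```text
clock: 9.2
tcp_pos: [0.5646, 0.1563, 0.1414]
ee_rot: [-0.701, 3.062, 0.0]
wrist_force: [0.4, -2.2, -2.3]
finger_gap: 0.254
grip_force: 89.2
```

Request:
apply_moves:
  increments: "0 0 -2 0 0 0; 0 0 -4 0 0 0; 0 0 -6 0 0 0; 0 0 -8 0 0 0; 0 0 -9 0 0 0; 0 0 -10 0 0 0; 0 0 -10 0 0 0"

```text
clock: 9.9
tcp_pos: [0.5644, 0.1562, 0.1311]
ee_rot: [0.7, -3.062, -0.0]
wrist_force: [0.4, -2.0, -2.6]
finger_gap: 0.251
grip_force: 89.2
```

The tip is at 0.061, already inside the block hole. Continuing down in steps.

Request:
apply_moves:
  increments: "0 0 -2 0 0 0; 0 0 -4 0 0 0; 0 0 -6 0 0 0; 0 0 -8 0 0 0; 0 0 -8 0 0 0"

```text
clock: 10.4
tcp_pos: [0.5644, 0.1561, 0.1229]
ee_rot: [0.7, -3.062, 0.0]
wrist_force: [0.9, -2.1, -2.0]
finger_gap: 0.25
grip_force: 89.2
```

Request:
apply_moves:
  increments: "0 0 -2 0 0 0; 0 0 -3 0 0 0; 0 0 -5 0 0 0; 0 0 -6 0 0 0; 0 0 -6 0 0 0"

```text
clock: 10.9
tcp_pos: [0.5644, 0.1561, 0.117]
ee_rot: [0.7, -3.062, 0.0]
wrist_force: [1.1, -2.1, -2.1]
finger_gap: 0.257
grip_force: 89.2
```

Request:
apply_moves:
  increments: "0 0 -2 0 0 0; 0 0 -3 0 0 0; 0 0 -5 0 0 0; 0 0 -6 0 0 0; 0 0 -6 0 0 0"

```text
clock: 11.4
tcp_pos: [0.5644, 0.1562, 0.1111]
ee_rot: [0.7, -3.062, 0.0]
wrist_force: [1.9, -1.8, -2.9]
finger_gap: 0.257
grip_force: 89.2
```

Request:
apply_moves:
  increments: "0 0 -1 0 0 0; 0 0 -3 0 0 0; 0 0 -5 0 0 0; 0 0 -6 0 0 0; 0 0 -6 0 0 0"

```text
clock: 11.9
tcp_pos: [0.5644, 0.1561, 0.105]
ee_rot: [0.7, -3.062, 0.0]
wrist_force: [1.1, -2.7, -2.0]
finger_gap: 0.259
grip_force: 89.2
```

Request:
apply_moves:
  increments: "0 0 -1 0 0 0; 0 0 -2 0 0 0; 0 0 -3 0 0 0; 0 0 -3.5 0 0 0; 0 0 -3.5 0 0 0"

```text
clock: 12.4
tcp_pos: [0.5644, 0.1561, 0.1017]
ee_rot: [0.7, -3.062, -0.0]
wrist_force: [1.5, -2.0, -2.1]
finger_gap: 0.255
grip_force: 89.2
```

Request:
apply_moves:
  increments: "0 0 -0.3 0 0 0; 0 0 -0.6 0 0 0; 0 0 -0.8 0 0 0; 0 0 -0.8 0 0 0"

```text
clock: 12.8
tcp_pos: [0.5645, 0.1562, 0.101]
ee_rot: [0.701, -3.062, 0.0]
wrist_force: [1.0, -1.1, -2.1]
finger_gap: 0.256
grip_force: 89.2
```

Request:
apply_moves:
  increments: "0 0 -0.5 0 0 0; 0 0 -0.8 0 0 0; 0 0 -0.8 0 0 0; 0 0 -0.8 0 0 0"

```text
clock: 13.2
tcp_pos: [0.5645, 0.1561, 0.1002]
ee_rot: [0.701, -3.062, 0.0]
wrist_force: [1.2, -1.9, -1.3]
finger_gap: 0.255
grip_force: 89.2
```

Request:
apply_moves:
  increments: "0 0 -0.3 0 0 0; 0 0 -0.5 0 0 0; 0 0 -0.5 0 0 0"

```text
clock: 13.5
tcp_pos: [0.5646, 0.1562, 0.1001]
ee_rot: [-0.701, 3.062, 0.0]
wrist_force: [-1.0, -2.6, 3.2]
finger_gap: 0.255
grip_force: 89.3
```

The collar has touched down. Release and rise, then look at the other hole.

Request:
apply_moves:
  increments: "0 0 0 0 0 0; 0 0 0 0 0 0; 0 0 0 0 0 0; 0 0 0 0 0 0; 0 0 0 0 0 0"
  jaw: 65

```text
clock: 14.0
tcp_pos: [0.5645, 0.1562, 0.0997]
ee_rot: [-0.701, 3.062, 0.0]
wrist_force: [0.8, -0.3, 0.5]
finger_gap: 0.651
grip_force: 0.0
```

Request:
apply_moves:
  increments: "0 0 20 0 0 0; 0 0 60 0 0 0; -1 30 110 0 0 0; -2 72 111 0 0 0; -3 114 111 0 0 0; -3 114 111 0 0 0; -3 114 111 0 0 0; -3 114 111 0 0 0"

```text
clock: 14.8
tcp_pos: [0.5612, 0.2696, 0.2103]
ee_rot: [0.7, -3.062, 0.001]
wrist_force: [-0.1, -0.6, 0.8]
finger_gap: 0.652
grip_force: 0.0
```

```bash
cat > look.py <<'E'
from h import *
from bench import bot,cams
from scipy.optimize import least_squares
s,f=wrist(cams,bot); print(s["clock"],s["tcp_pos"],s["wrist_force"])
P=cloud(f); z=cv2.medianBlur(P[...,2].astype(np.float32),5)
u,v=proj(f,[[.4925,.237,.087]])[0].astype(int)
W=np.zeros(z.shape,bool); W[v-40:v+40,u-40:u+40]=1
hole=((z<.077)&W).astype(np.uint8); deep=((z<.045)&W).astype(np.uint8)
M=cv2.moments(hole,True); hc=plane(f,(M["m10"]/M["m00"],M["m01"]/M["m00"]),.087)[0,:2]
c=max(cv2.findContours(deep,0,1)[0],key=cv2.contourArea)[:,0]
q=plane(f,c,.065)[:,:2]; h=plane(f,c,.087)[:,:2]; k=np.hypot(*(h-hc).T)<.0095
print("plate A",hc*1e3,"hole px",hole.sum(),"deep px",deep.sum(),k.sum())
if k.sum()>8: print("block",least_squares(lambda c:np.hypot(*(q[k]-c).T)-.011,q.mean(0),loss="soft_l1",f_scale=.0005).x*1e3)
w=(np.hypot(P[...,0]-.5645,P[...,1]-.1565)<.022)
for lo,hi in ((.09,.096),(.120,.150)):
    m=w&(z>lo)&(z<hi); print("pin",lo,m.sum(),np.median(z[m]) if m.any() else None,P[m].mean(0) if m.any() else None)
E
python3 look.py
```

```text
14.8 [0.56122165 0.26957394 0.21032743] [-0.11930861 -0.62128366  0.75272152]
plate A [485.95162565 232.26501207] hole px 906 deep px 352 30
block [493.37705262 239.61342459]
pin 0.09 625 0.092317715 [0.558022   0.16183295 0.09240453]
pin 0.12 1735 0.13123524 [0.56172062 0.15789405 0.12998112]
```

The first pin is home: its collar top is at 92.3 mm. Hole A is 10 mm off line, and the plate can swing about the first pin. Fetching the second pin.

Request:
apply_moves:
  increments: "-9 -48 0 0 0 0; -18 -96 0 0 0 0; -27 -144 0 0 0 0; -36 -192 0 0 0 0; -45 -240 0 0 0 0; -54 -288 0 0 0 0; -63 -336 0 0 0 0; -72 -384 0 0 0 0"

```text
clock: 15.65
tcp_pos: [0.4882, -0.1165, 0.2111]
ee_rot: [-0.699, 3.062, -0.0]
wrist_force: [1.8, -0.3, 0.4]
finger_gap: 0.653
grip_force: 0.0
```

Request:
apply_moves:
  increments: "-9 -46 0 0 0 0; -18 -92 0 0 0 0; -18 -92 0 0 0 0; -18 -92 -40 0 0 0; -18 -92 -80 0 0 0; -18 -92 -115 0 0 0; -18 -92 -132 0 0 0; -18 -92 -132 0 0 0"

```text
clock: 16.45
tcp_pos: [0.4691, -0.206, 0.0764]
ee_rot: [0.697, -3.058, -0.003]
wrist_force: [-0.7, -0.6, 0.3]
finger_gap: 0.652
grip_force: 0.0
```

```bash
python3 -c "
from bench import bot
s=bot.state(); print(s['tcp_pos'],s['wrist_force'],s['ee_rot'])"
```

```text
[ 0.4690987  -0.20604148  0.07635808] [-0.7036366  -0.64208784  0.3155924 ] [ 6.97376080e-01 -3.05832311e+00 -2.56033378e-03]
```

Request:
apply_moves:
  increments: "1 0 0 0 0 0; 1 0 0 0 0 0; 1 0 0 0 0 0"

```text
clock: 16.75
tcp_pos: [0.4734, -0.206, 0.0801]
ee_rot: [-0.7, 3.06, -0.001]
wrist_force: [-0.3, -0.3, 0.0]
finger_gap: 0.649
grip_force: 0.0
```

Request:
apply_moves:
  increments: "0 0 0 0 0 0; 0 0 0 0 0 0; 0 0 0 0 0 0; 0 0 0 0 0 0; 0 0 0 0 0 0; 0 0 0 0 0 0; 0 0 0 0 0 0; 0 0 0 0 0 0"
  jaw: 10
  squeeze: 90

```text
clock: 17.55
tcp_pos: [0.4729, -0.2059, 0.0795]
ee_rot: [-0.701, 3.061, -0.001]
wrist_force: [-0.8, 0.2, 6.4]
finger_gap: 0.258
grip_force: 87.8
```

Request:
apply_moves:
  increments: "0 0 20 0 0 0; 0 0 60 0 0 0; 0 0 100 0 0 0; 0 0 130 0 0 0; 2 47 130 0 0 0; 4 94 130 0 0 0; 6 141 130 0 0 0; 8 188 130 0 0 0"

```text
clock: 18.35
tcp_pos: [0.4796, -0.0163, 0.2085]
ee_rot: [0.699, -3.062, -0.001]
wrist_force: [-0.1, -0.1, -3.2]
finger_gap: 0.252
grip_force: 89.3
```

Request:
apply_moves:
  increments: "2 47 0 0 0 0; 4 94 0 0 0 0; 6 141 0 0 0 0; 7 188 0 0 0 0; 8 235 0 0 0 0; 8 252 0 0 0 0; 8 252 -30 0 0 0; 8 252 -30 0 0 0"

```text
clock: 19.15
tcp_pos: [0.4857, 0.233, 0.1748]
ee_rot: [0.699, -3.055, 0.004]
wrist_force: [-1.0, -0.3, -4.2]
finger_gap: 0.254
grip_force: 89.4
```

Request:
apply_moves:
  increments: "0 0 0 0 0 0; 0 0 0 0 0 0"

```text
clock: 19.35
tcp_pos: [0.4889, 0.2338, 0.1798]
ee_rot: [-0.7, 3.062, 0.0]
wrist_force: [0.0, -0.3, -2.7]
finger_gap: 0.252
grip_force: 89.4
```

```bash
cat > tip.py <<'E'
from h import *
from bench import bot,cams
from scipy.optimize import least_squares
s,f=wrist(cams,bot); t=s["tcp_pos"]; print(s["clock"],t,s["wrist_force"])
P=cloud(f).reshape(-1,3); k=P[(np.hypot(*(P[:,:2]-t[:2]).T)<.03)&(P[:,2]>.094)]; b=t[2]-.07
print("zmin",np.sort(k[:,2])[:20:5])
for lo,hi in ((0,.01),(.01,.02),(.022,.04),(.04,.055)):
    q=k[(k[:,2]>lo+b)&(k[:,2]<hi+b)]
    if len(q)<8: continue
    r=min(.01025,.0065+max(0,q[:,2].mean()-b)*.0075/2/.022)
    print(lo,len(q),(least_squares(lambda c:np.hypot(*(q[:,:2]-c).T)-r,q[:,:2].mean(0),loss="soft_l1",f_scale=.0005).x*1e3).round(1))
E
python3 tip.py
```

```text
19.35 [0.48894124 0.23375136 0.17975816] [ 2.60438259e-03 -3.44807908e-01 -2.68306217e+00]
zmin [0.10931846 0.11037196 0.11194755 0.11329694]
0 46 [486.4 233.5]
0.01 70 [486.5 233.5]
0.022 449 [486.5 233.4]
0.04 45 [486.4 233.3]
```

Request:
apply_moves:
  increments: "0.5 0.5 -6 0 0 0; 0.5 0.5 -14 0 0 0; 0.5 0.5 -20 0 0 0; 0.5 0.5 -25 0 0 0; 0.5 0.5 -29 0 0 0; 0.5 0.5 -33 0 0 0; 0.5 0.5 -37 0 0 0; 0.5 0.5 -37 0 0 0"

```text
clock: 20.2
tcp_pos: [0.4887, 0.2344, 0.1411]
ee_rot: [0.7, -3.062, 0.001]
wrist_force: [0.2, -1.3, -3.0]
finger_gap: 0.25
grip_force: 89.4
```

Request:
apply_moves:
  increments: "1 1 0 0 0 0; 2 2 0 0 0 0; 3 3 0 0 0 0; 4 4 0 0 0 0; 5 4.5 0 0 0 0; 6 5 0 0 0 0; 7 5.5 0 0 0 0; 7 5.5 0 0 0 0"

```text
clock: 21.0
tcp_pos: [0.4961, 0.2403, 0.1417]
ee_rot: [-0.701, 3.062, 0.0]
wrist_force: [-0.6, 0.2, -2.4]
finger_gap: 0.255
grip_force: 89.4
```

Request:
apply_moves:
  increments: "0 0 -2 0 0 0; 0 0 -4 0 0 0; 0 0 -6 0 0 0; 0 0 -7 0 0 0; 0 0 -8 0 0 0; 0 0 -8 0 0 0"

```text
clock: 21.6
tcp_pos: [0.4959, 0.2401, 0.1335]
ee_rot: [0.7, -3.062, 0.0]
wrist_force: [-0.8, -1.5, -3.6]
finger_gap: 0.259
grip_force: 89.4
```

Request:
apply_moves:
  increments: "0 0 -1 0 0 0; 0 0 -3 0 0 0; 0 0 -5 0 0 0; 0 0 -6 0 0 0; 0 0 -6 0 0 0"

```text
clock: 22.1
tcp_pos: [0.496, 0.2402, 0.1275]
ee_rot: [-0.701, 3.062, 0.0]
wrist_force: [-0.6, -0.9, -2.9]
finger_gap: 0.252
grip_force: 89.4
```

Request:
apply_moves:
  increments: "0 0 -1 0 0 0; 0 0 -3 0 0 0; 0 0 -4 0 0 0; 0 0 -5 0 0 0; 0 0 -5 0 0 0"

```text
clock: 22.6
tcp_pos: [0.496, 0.2402, 0.1225]
ee_rot: [0.701, -3.062, -0.0]
wrist_force: [-1.0, -0.5, -2.9]
finger_gap: 0.257
grip_force: 89.4
```

Request:
apply_moves:
  increments: "0 0 -1 0 0 0; 0 0 -3 0 0 0; 0 0 -4 0 0 0; 0 0 -5 0 0 0; 0 0 -5 0 0 0"

```text
clock: 23.1
tcp_pos: [0.496, 0.2401, 0.1175]
ee_rot: [0.701, -3.062, 0.0]
wrist_force: [-0.7, -0.3, -2.9]
finger_gap: 0.256
grip_force: 89.4
```

Request:
apply_moves:
  increments: "0 0 -1 0 0 0; 0 0 -2 0 0 0; 0 0 -3 0 0 0; 0 0 -4 0 0 0; 0 0 -4 0 0 0"

```text
clock: 23.6
tcp_pos: [0.496, 0.2401, 0.1135]
ee_rot: [0.701, -3.062, 0.0]
wrist_force: [-0.2, 0.2, -3.4]
finger_gap: 0.253
grip_force: 89.4
```

Request:
apply_moves:
  increments: "0 0 -1 0 0 0; 0 0 -2 0 0 0; 0 0 -3 0 0 0; 0 0 -4 0 0 0; 0 0 -4 0 0 0"

```text
clock: 24.1
tcp_pos: [0.4959, 0.2401, 0.1096]
ee_rot: [0.701, -3.062, 0.0]
wrist_force: [-1.3, -1.1, -2.9]
finger_gap: 0.258
grip_force: 89.4
```

Request:
apply_moves:
  increments: "0 0 -1 0 0 0; 0 0 -2 0 0 0; 0 0 -3 0 0 0; 0 0 -4 0 0 0; 0 0 -4 0 0 0"

```text
clock: 24.6
tcp_pos: [0.4959, 0.2401, 0.1055]
ee_rot: [0.701, -3.062, 0.0]
wrist_force: [-0.3, -1.2, -3.4]
finger_gap: 0.255
grip_force: 89.4
```

Request:
apply_moves:
  increments: "0 0 -1 0 0 0; 0 0 -2 0 0 0; 0 0 -3 0 0 0; 0 0 -4 0 0 0; 0 0 -4 0 0 0"

```text
clock: 25.1
tcp_pos: [0.4959, 0.2401, 0.1015]
ee_rot: [0.701, -3.062, 0.0]
wrist_force: [0.3, -1.8, -2.8]
finger_gap: 0.252
grip_force: 89.4
```

Contact should come at about 0.1003.

Request:
apply_moves:
  increments: "0 0 -0.4 0 0 0; 0 0 -0.8 0 0 0; 0 0 -1 0 0 0; 0 0 -1 0 0 0"

```text
clock: 25.5
tcp_pos: [0.4959, 0.2401, 0.1007]
ee_rot: [0.701, -3.062, 0.0]
wrist_force: [-1.2, -1.3, -3.1]
finger_gap: 0.252
grip_force: 89.4
```

Request:
apply_moves:
  increments: "0 0 -0.2 0 0 0; 0 0 -0.4 0 0 0; 0 0 -0.4 0 0 0; 0 0 -0.4 0 0 0"

```text
clock: 25.9
tcp_pos: [0.4959, 0.2401, 0.1005]
ee_rot: [-0.701, 3.062, -0.0]
wrist_force: [-2.3, -2.2, 1.9]
finger_gap: 0.254
grip_force: 89.5
```

Request:
apply_moves:
  increments: "0 0 -0.3 0 0 0; 0 0 -0.3 0 0 0; 0 0 -0.3 0 0 0"

```text
clock: 26.2
tcp_pos: [0.496, 0.2401, 0.1005]
ee_rot: [-0.701, 3.062, -0.0]
wrist_force: [-3.5, -2.6, 5.3]
finger_gap: 0.256
grip_force: 89.8
```

Request:
apply_moves:
  increments: "0 0 0 0 0 0; 0 0 0 0 0 0; 0 0 0 0 0 0; 0 0 0 0 0 0; 0 0 0 0 0 0"
  jaw: 65

```text
clock: 26.7
tcp_pos: [0.4961, 0.2403, 0.1]
ee_rot: [-0.701, 3.062, 0.0]
wrist_force: [0.7, -0.1, -0.2]
finger_gap: 0.65
grip_force: 0.0
```

Request:
apply_moves:
  increments: "0 0 20 0 0 0; 0 0 60 0 0 0; 0 0 110 0 0 0; 45 0 150 0 0 0; 92 0 190 0 0 0; 104 0 190 0 0 0; 104 0 190 0 0 0; 104 0 190 0 0 0"

```text
clock: 27.5
tcp_pos: [0.6001, 0.2399, 0.2892]
ee_rot: [0.699, -3.062, -0.0]
wrist_force: [-0.5, 0.0, 0.0]
finger_gap: 0.653
grip_force: 0.0
```

Run:
```python
from h import *
from bench import bot,cams
s,f=wrist(cams,bot); print(s["clock"],s["tcp_pos"],s["wrist_force"])
P=cloud(f); z=cv2.medianBlur(P[...,2].astype(np.float32),5)
for n,c in (("A",(.4935,.2395)),("B",(.5645,.1565))):
    w=np.hypot(P[...,0]-c[0],P[...,1]-c[1])<.03
    k=w&(z>.0895)&(z<.0955); q=P[k]; A=np.c_[q[:,:2]-c,np.ones(len(q))]; s_=np.linalg.lstsq(A,q[:,2],rcond=None)[0]
    t=w&(z>.126)&(z<.137)
    m=cv2.moments(t.astype(np.uint8),True); 
    print(n,"collar z",np.median(z[k]),"slope",s_[:2],"n",k.sum(),"top z",np.median(z[t]),plane(f,(m["m10"]/m["m00"],m["m01"]/m["m00"]),.131)[0])
pl=(z>.08)&(z<.089); q=P[pl&(np.hypot(P[...,0]-.528,P[...,1]-.198)<.08)]
print("plate z",np.median(q[:,2]),cv2.minAreaRect(q[:,:2].astype(np.float32)))
cv2.imwrite("pics/end.png",f["image"])
```

```text
27.5 [0.60005355 0.23994761 0.28916451] [-0.52988088  0.00942501  0.04814661]
A collar z 0.09231233 slope [ 0.01301945 -0.01350618] n 341 top z 0.13136962 [0.49325095 0.23915332 0.131     ]
B collar z 0.09219772 slope [-0.01572906  0.01742224] n 313 top z 0.1313043 [0.56267524 0.15660089 0.131     ]
plate z 0.08744851005962144 ((0.5275249481201172, 0.19784700870513916), (0.12222551554441452, 0.15987896919250488), 11.79135799407959)
```

View pics/end.png

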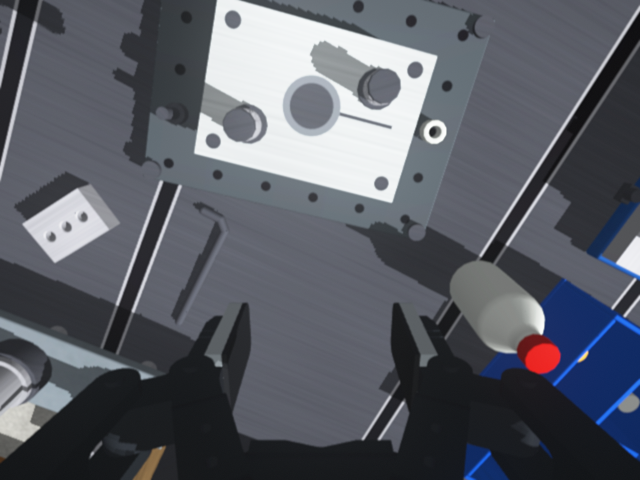

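Both pins stand in their holes, at about (240,125) and (380,87) in the image. Collar tops are at 92.3 and 92.2 mm, the plate is flat, and the gripper is clear.

```bash
python3 -c "
from bench import ticket
print(ticket.close_job())"
```

```text
the job is handed in; nothing more can be done
None
```

Both pins are home with their collars flat on the plate (collar tops at about 92.3 and 92.2 mm), the gripper is clear, and the job was handed in at about 27.5 s of the 72 s allowed; no verdict was returned.

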